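# Discard the rejected sample jar through the bin flap

## Robot

A 6-joint arm with a two-finger parallel gripper is mounted at the origin on the work surface. World frame = base frame: x ahead of the robot, y to its left, z up, the work surface at z = 0. Lengths are in m, angles in degrees, forces in N, time in s.
With the tool pointing down it reaches from about 0.35 to 0.85 m from the base axis. Payload 8.1 kg.
Tool frame: the origin (TCP) lies midway between the tips of the shut fingers; the grasp point (between the pads) lies 19 mm behind it; z points along the fingers, y is the direction in which the jaws open and shut (so a half turn about z gives the same grasp; the last joint's range is limited). The gripper opens to 93 mm and grips with 3 to 60 N. Pads are 15 mm wide; open, the fingers measure 128 mm over their backs; the gripper's body (75 mm by 188 mm) begins 65 mm behind the grasp point.
Start: joints at [-79.779, 7.471, 85.268, -0, 87.261, -4.893], TCP at [0.156, -0.579, 0.195] pointing down, gripper open.
Joint ranges: [-169.43, 169.43], [-51.17, 129.36], [1.28, 143.12], [-76.62, 256.62], [0, 156.53], [-152.29, 152.29]. Speed limits (degrees/s): [136.94, 136.94, 159.86, 180, 180, 180].

## Interface

Orientations are given as [roll, pitch, yaw] about the fixed x, y, z axes, in that order (R = Rz(yaw) Ry(pitch) Rx(roll)).
In Python, from workcell import r gives the robot as it stands.
- The arm moves only by the tool step_arm, never from a script. Its argument "targets" is a list that holds one entry, the list of rows, each a list of 7 numbers: the shift along the tool's x, y, z in m, then the turn, a rotation vector about the tool's x, y, z in degrees, then the finger opening in m, from 0 to 0.093. A call has 1 to 10 rows; each row shifts and turns the commanded pose from where the row before left it, along the tool's axes as they then stand; what a row does not reach is not made up. A row lasts 1/10 s, in which the tool goes at most 50 mm and 8.59 degrees, less where a joint would pass 70% of its speed; a pose out of reach is approached as far as the arm can. A call with a gripper value outside its range is refused whole. The fingers move at their own pace and stop on an object; the grip force is fixed at half the most. Time passes only in rows, so rows that do not move let the fingers close. It gives the time, the measured TCP pose, the force and the opening at its end, in the units of the state.
- r.get_state(): the state, without advancing time (a new reading comes with each control period).
- r.get_image(name): name is "scene" or "top" or "wrist"; returns (picture, depth): 480x640x3 uint8, blue, green, red; 480x640 float32, m along the optical axis (not along the pixel's ray), 0 where there is no reading.
- r.camera_info(name): a dict with "vfov" (degrees; the focal length in pixels is half the picture's height over the tangent of half this angle, whatever the lens; pixels are square), "cx", "cy" (the principal point, pixels), "D" ([k1, k2, p1, p2, k3] as OpenCV has them; the pictures are not rectified), "rvec" (rotation vector, rad) and "tvec" (3), from world to camera coordinates, as OpenCV has them; the wrist camera has in their place "hand_eye" (4x4, takes a point from camera to tool coordinates, whose origin is the TCP and whose axes are the flange's). Camera axes: x right, y down, z forward; pixel columns grow to the right and rows downward; lengths in m; the calibration is good to about 2 mm. A picture is of the moment at which its call begins: read the wrist's pose just before it. camera_info takes no time and is no camera call.
- r.job_done(): hands the job in, once; it reports no verdict.
The state is a dict: "time_s": time; "joint_pos": joint angles; "qvel": joint speeds; "tau": joint torques, N m; "position": TCP position; "tcp_rot": TCP orientation; "contact_force": force on the tool from outside, world axes, zero at the start; "moment": the same for the moment, N m; "grip_width": finger opening in m.
Only numpy, scipy, OpenCV 4.12 (cv2) and the standard library are available. Lean on these libraries where they do the work, as an engineer would, in place of code of your own. Each camera call takes 0.05 s, during which the arm holds its last target. There are 200 camera calls.

## Task

The amber sample jar with the red lid has failed its check: take it and push it down through the orange spring flap of the reject bin, keeping hold of it until its lid is level with the rim of the bin's opening or lower, so that it lies inside and the flap has closed again behind it. Leave the amber jar with the white lid standing where it is.

Things in the scene. Friction and masses are not known exactly. Their poses are not given: they have to be found in the camera images.
- sample_center (a point): Centre of the rejected jar: an upright amber round jar with a RED lid and a paper band, 45 mm in diameter, 62 mm high, about 0.18 kg. The point lies on its axis, 31 mm above its underside; z up. It stands among three jars of the same size (amber with white lid, white with yellow lid, white with blue lid), at least 95 mm apart centre to centre.
- keep_center (a point): Centre of the look-alike that must stay: an amber jar of the same shape and size with a WHITE lid. The point lies on its axis, 31 mm above its underside.
- mouth (a point): Centre of the 120 (x) by 150 mm (y) opening in the grey lid of the clear fixed bin, at the lid's top, 170 mm above the bench; z up. Bin 200 (x) by 220 mm (y), walls and floor 5 mm, lid 6 mm. An orange flap, flush with the lid, fills the opening; hinged along its +x edge (away from the robot), it swings down. Fingers closing along y have most room; push in at the centre or up to 20 mm to -x.
- flap (a joint): Angle of the flap in rad: 0 closed (flush with the lid), growing as it is pushed down, at most 1.5. A weak spring shuts it: about 0.7 N on its centre starts to open it, and it closes by itself within a second once nothing holds it down. A jar let go in the opening opens it by its weight and slides into the bin.
Things that resemble listed ones, but are neither listed nor needed, are in the scene too. Leave any green or pink look-alike of the part that bears sample_center alone. What is shaped like the part that bears keep_center but black or pink is not meant.

How it is judged:
By the outcome, as a careful person would: the job done as asked, in the order asked, and still so for the second after the job is handed in, with the robot touching nothing.
It also fails if it takes over 42 s, if anything falls off the work surface, if the arm or the gripper's body presses on something with over 40 N, if the wrist force passes 120 N, or if a joint passes its speed limit or range.

## Working session

There is one attempt and no reset: what is moved stays moved. The work goes in short steps, Python scripts to look and compute and a tool call to move; the robot and the scene stay as the last step left them, time stands still between calls to the robot, and variables do not carry over. Pictures are saved under pics/ and viewed, about 8 in all and at most 12, crops included, and the job is handed in when it is done.

Besides the shell and the picture viewer there is one more tool, called after "Call:" as a command line: name --argument value ..., lists and objects as JSON in quotes. step_arm: Moves the arm, as the interface text tells. Its arguments: {"type":"object","properties":{"targets":{"type":"array"}},"required":["targets"]}

```bash
mkdir -p pics
cat > h.py <<'E'
import numpy as np,cv2
from workcell import r
def cam(n):
    c=r.camera_info(n);f=240/np.tan(np.radians(c["vfov"]/2))
    K=np.array([[f,0,c["cx"]],[0,f,c["cy"]],[0,0,1]]);return c,K,np.array(c["D"],float)
def world(n,uv,z=None,depth=None):
    "pixel -> world on plane z, or at depth"
    c,K,D=cam(n);p=cv2.undistortPoints(np.array([[uv]],float),K,D)[0,0]
    R=cv2.Rodrigues(np.array(c["rvec"],float))[0];t=np.array(c["tvec"],float).ravel()
    o=-R.T@t;d=R.T@np.array([p[0],p[1],1])
    return o+d*(depth if z is None else (z-o[2])/d[2])
E
python3 - <<'E'
from h import *
for n in("scene","top"):
    i,d=r.get_image(n);cv2.imwrite(f"pics/{n}1.png",i);np.savez(f"{n}1.npz",i=i,d=d);print(r.camera_info(n))
s=r.get_state();print(s["position"],s["tcp_rot"],s["time_s"],s["grip_width"])
E
```

```text
{'vfov': 52.50433402447126, 'cx': 326.15485012720796, 'cy': 232.78689705156353, 'D': array([-0.13249963,  0.        ,  0.        ,  0.        ,  0.        ]), 'rvec': array([ 0.89565597,  2.32323091, -1.29910857]), 'tvec': array([ 0.41670006, -0.07578538,  1.40307092])}
{'vfov': 53.47721155955445, 'cx': 328.36933824840054, 'cy': 233.47560490803176, 'D': array([-0.0647591,  0.       ,  0.       ,  0.       ,  0.       ]), 'rvec': array([ 2.13765045, -2.14751746,  0.16205438]), 'tvec': array([-0.00830536,  0.55922171,  0.97849774])}
[ 0.15636427 -0.57869018  0.19369308] [-1.79904805e+02 -6.90657153e-03  1.51156561e+01] 0.1 0.09282378548185226
```

View pics/scene1.png

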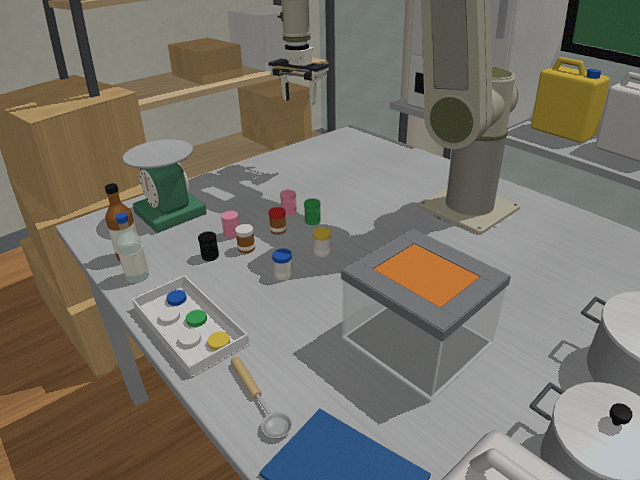

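View pics/top1.png

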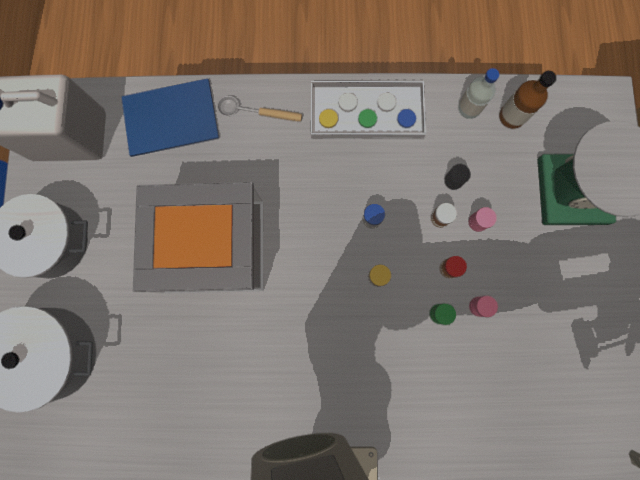

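The scene view shows these jars, as (scene px / top px):
- red lid on amber (278,220)/(455,267)
- white lid on amber (245,238)/(445,214)
- pink (288,200)/(487,306) and pink (230,224)/(484,219)
- green (312,212)/(444,314)
- black (208,246)/(457,177)
- yellow lid (321,241)/(380,275)
- blue lid (282,263)/(374,214)

By the description, I choose the red lid on amber. The orange flap is at about (193,237) in the top view.

Run:
```python
from h import *
T=np.load("top1.npz");S=np.load("scene1.npz")
cv2.imwrite("pics/crop1.png",cv2.resize(S["i"][170:300,190:350],None,fx=5,fy=4.5,interpolation=cv2.INTER_CUBIC)[:, :800])
def blob(im,lo,hi,win):
    h=cv2.cvtColor(im,cv2.COLOR_BGR2HSV);m=cv2.inRange(h,lo,hi);k=np.zeros_like(m);x0,y0,x1,y1=win;k[y0:y1,x0:x1]=255
    c=max(cv2.findContours(m&k,cv2.RETR_EXTERNAL,cv2.CHAIN_APPROX_NONE)[0],key=cv2.contourArea)
    return c
for name,lo,hi,w in [("red",(0,150,50),(9,255,255),(435,250,475,285)),("white",(0,0,140),(180,60,255),(433,200,458,224)),("pink2",(150,60,60),(179,255,255),(465,290,505,320)),("pink1",(150,60,60),(179,255,255),(468,205,500,235)),("green",(40,80,30),(85,255,255),(425,298,460,330)),
 ("yellow",(15,80,50),(35,255,255),(360,258,398,292)),("blue",(100,120,40),(130,255,255),(355,198,392,232)),("black",(0,0,0),(180,255,50),(440,160,475,192))]:
    c=blob(T["i"],lo,hi,w);(u,v),rad=cv2.minEnclosingCircle(c)
    M=cv2.boundingRect(c);d=T["d"][int(v),int(u)]
    print(name,(round(u),round(v)),round(rad,1),M,"plane",world("top",(u,v),.062).round(4),"depth",world("top",(u,v),depth=d).round(4))
c=blob(T["i"],(5,150,100),(20,255,255),(140,190,250,280))
for p in cv2.boxPoints(cv2.minAreaRect(c)):print("flap",p.round(),world("top",p,.17).round(4))
u,v=cv2.minAreaRect(c)[0];print(world("top",(u,v),.17),world("top",(u,v),depth=T["d"][int(v),int(u)]))
c=blob(S["i"],(5,150,100),(20,255,255),(360,230,490,320));m=cv2.moments(c)
q=cv2.approxPolyDP(cv2.convexHull(c),6,True)[:,0]
P=np.array([world("scene",p,.17) for p in q]);print("scene flap",P.round(3),P.mean(0))
c=blob(S["i"],(0,150,50),(9,255,255),(265,205,290,220));(u,v),_=cv2.minEnclosingCircle(c);print("scene red",u,v,world("scene",(u,v),.058))
```

```text
red (455, 266) 10.5 (445, 256, 21, 21) plane [ 0.4855 -0.2755  0.062 ] depth [ 0.4851 -0.2742  0.0667]
white (450, 212) 13.7 (436, 200, 22, 24) plane [ 0.6022 -0.2687  0.062 ] depth [ 0.6015 -0.2678  0.0655]
pink2 (483, 306) 14.2 (469, 296, 29, 21) plane [ 0.4018 -0.3303  0.062 ] depth [ 0.4018 -0.3299  0.0631]
pink1 (482, 219) 14.1 (469, 207, 27, 25) plane [ 0.5852 -0.3373  0.062 ] depth [ 0.5843 -0.3358  0.0665]
green (442, 314) 12.7 (430, 304, 26, 21) plane [ 0.3873 -0.2452  0.062 ] depth [ 0.3874 -0.2448  0.0636]
yellow (380, 275) 10.8 (369, 264, 22, 22) plane [ 0.4689 -0.117   0.062 ] depth [ 0.4687 -0.1166  0.065 ]
blue (374, 214) 10.0 (364, 204, 20, 20) plane [ 0.5984 -0.1073  0.062 ] depth [ 0.5982 -0.1072  0.0633]
black (457, 176) 13.2 (445, 165, 25, 24) plane [ 0.6794 -0.2877  0.062 ] depth [ 0.679  -0.2873  0.0634]
flap [154. 205.] [0.5962 0.3214 0.17  ]
flap [231. 205.] [0.5952 0.1734 0.17  ]
flap [231. 267.] [0.4776 0.1703 0.17  ]
flap [154. 267.] [0.4778 0.3154 0.17  ]
[0.5361062  0.24469283 0.17      ] [0.53615248 0.24478325 0.1696881 ]
scene flap [[0.595 0.175 0.17 ]
 [0.481 0.175 0.17 ]
 [0.482 0.319 0.17 ]
 [0.594 0.319 0.17 ]] [0.53796546 0.24728546 0.17      ]
scene red 276.5 213.0 [ 0.49030497 -0.26999352  0.058     ]
```

View pics/crop1.png

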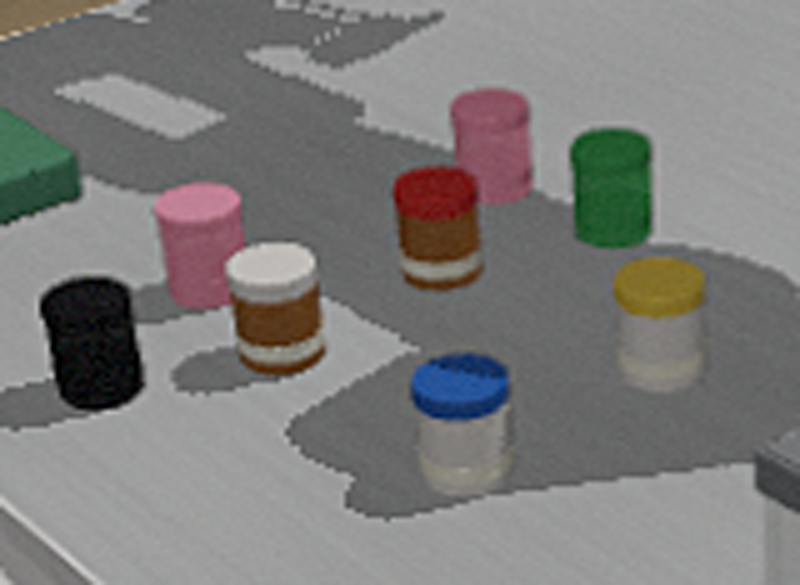

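The crop confirms the target: red lid on amber with a paper band, at about (437,230) in the crop. The white-lid amber jar is separate, at (275,305). The flap measures about 118 x 147 mm and the heights agree with the description. Next I square the tool and go over the jar.

Call:
step_arm --targets '[[[0, 0, 0, 0, 0, 7.55, 0.093], [0, 0, 0, 0, 0, 7.55, 0.093], [0.033, -0.03, 0, 0, 0, 0, 0.093], [0.033, -0.03, 0, 0, 0, 0, 0.093], [0.033, -0.03, 0, 0, 0, 0, 0.093], [0.033, -0.03, 0, 0, 0, 0, 0.093], [0.033, -0.03, 0, 0, 0, 0, 0.093], [0.033, -0.03, 0, 0, 0, 0, 0.093], [0.033, -0.03, 0, 0, 0, 0, 0.093], [0.033, -0.03, 0, 0, 0, 0, 0.093]]]'

```text
time_s: 1.1
position: [0.4213, -0.3376, 0.1943]
tcp_rot: [-180.0, 0.0, 0.0]
contact_force: [0.4, 0.8, 1.0]
grip_width: 0.0931
```

Call:
step_arm --targets '[[[0.033, -0.03, 0, 0, 0, 0, 0.093], [0.033, -0.034, 0, 0, 0, 0, 0.093], [0, 0, 0, 0, 0, 0, 0.093], [0, 0, 0, 0, 0, 0, 0.093]]]'

```text
time_s: 1.5
position: [0.4866, -0.2742, 0.1941]
tcp_rot: [-180.0, 0.1, 0.2]
contact_force: [-0.6, -0.2, 0.3]
grip_width: 0.0929
```

Run:
```python
from h import *
from scipy.spatial.transform import Rotation as Ro
s=r.get_state();print(s["position"],s["tcp_rot"],s["time_s"],s["joint_pos"],s["contact_force"])
i,d=r.get_image("wrist");cv2.imwrite("pics/w1.png",i)
c,K,D=cam("wrist");H=np.array(c["hand_eye"]);print(H.round(3))
R=Ro.from_euler("xyz",s["tcp_rot"],degrees=True).as_matrix()
h=cv2.cvtColor(i,cv2.COLOR_BGR2HSV);m=cv2.inRange(h,(0,150,50),(9,255,255))|cv2.inRange(h,(174,150,50),(180,255,255))
for k in cv2.findContours(m,0,1)[0]:
    if cv2.contourArea(k)<300: continue
    (u,v),rad=cv2.minEnclosingCircle(k);p=cv2.undistortPoints(np.array([[[u,v]]]),K,D)[0,0]
    o=R@H[:3,3]+s["position"];q=R@H[:3,:3]@np.array([p[0],p[1],1])
    z=d[int(v),int(u)];print((u,v),rad,"plane",o+q*(.062-o[2])/q[2],"depth",o+q*z,cv2.boundingRect(k))
```

```text
[ 0.48660548 -0.27418459  0.19406161] [-1.79982290e+02  6.46600388e-02  1.72778409e-01] 1.5 [-3.46431239e+01  1.15043845e+00  9.19673156e+01 -2.24093263e-02
  8.69454428e+01  5.51853142e+01] [-0.60946158 -0.24855972  0.27486493]
[[-0.    -0.958 -0.286  0.079]
 [ 1.    -0.     0.     0.   ]
 [-0.001 -0.286  0.958 -0.19 ]
 [ 0.     0.     0.     1.   ]]
(325.7292175292969, 215.4029541015625) 27.839324951171875 plane [ 0.48615426 -0.27564146  0.062     ] depth [ 0.48604709 -0.27564355  0.06156832] (299, 189, 55, 55)
```

View pics/w1.png

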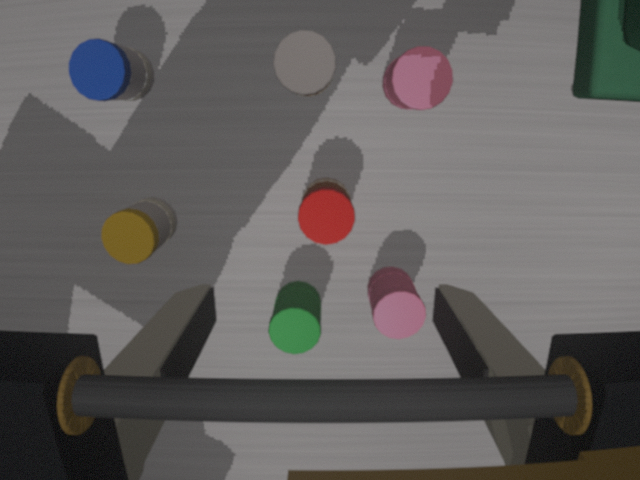

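The wrist view agrees: the red lid at (326,215) puts the jar at (0.486, -0.2755), and the jaw sides are clear. I descend to a TCP height of about 19 mm and grip.

Call:
step_arm --targets '[[[-0.0005, 0.0013, 0.03, 0, 0, 0, 0.093], [0, 0, 0.03, 0, 0, 0, 0.093], [0, 0, 0.03, 0, 0, 0, 0.093], [0, 0, 0.03, 0, 0, 0, 0.093], [0, 0, 0.03, 0, 0, 0, 0.093], [0, 0, 0.015, 0, 0, 0, 0.093], [0, 0, 0.01, 0, 0, 0, 0.093], [0, 0, 0, 0, 0, 0, 0.06], [0, 0, 0, 0, 0, 0, 0.03], [0, 0, 0, 0, 0, 0, 0.03]]]'

```text
time_s: 2.55
position: [0.487, -0.2774, 0.0214]
tcp_rot: [179.9, -0.1, 0.0]
contact_force: [-0.0, -0.8, -0.0]
grip_width: 0.0736
```

Call:
step_arm --targets '[[[0, 0, 0, 0, 0, 0, 0.03], [0, 0, 0, 0, 0, 0, 0.03], [0, 0, 0, 0, 0, 0, 0.03], [0, 0, 0, 0, 0, 0, 0.03]]]'

```text
time_s: 2.95
position: [0.4861, -0.2764, 0.0199]
tcp_rot: [180.0, -0.0, 0.0]
contact_force: [0.6, 0.2, 1.2]
grip_width: 0.0442
```

Call:
step_arm --targets '[[[0, 0, -0.015, 0, 0, 0, 0.03], [0, 0, -0.025, 0, 0, 0, 0.03], [0, 0, -0.03, 0, 0, 0, 0.03], [0, 0, -0.03, 0, 0, 0, 0.03], [0, 0, -0.03, 0, 0, 0, 0.03], [0, 0, -0.03, 0, 0, 0, 0.03], [0, 0, -0.03, 0, 0, 0, 0.03], [0, 0, -0.03, 0, 0, 0, 0.03], [0, 0, -0.02, 0, 0, 0, 0.03], [0, 0, -0.01, 0, 0, 0, 0.03]]]'

```text
time_s: 3.95
position: [0.4865, -0.2769, 0.2731]
tcp_rot: [179.9, -0.2, 0.0]
contact_force: [0.4, -0.2, -2.4]
grip_width: 0.0443
```

Call:
step_arm --targets '[[[0.002, -0.015, 0, 0, 0, 0, 0.03], [0.003, -0.025, 0, 0, 0, 0, 0.03], [0.003, -0.03, 0, 0, 0, 0, 0.03], [0.003, -0.03, 0, 0, 0, 0, 0.03], [0.003, -0.03, 0, 0, 0, 0, 0.03], [0.003, -0.03, 0, 0, 0, 0, 0.03], [0.003, -0.03, 0, 0, 0, 0, 0.03], [0.003, -0.03, 0, 0, 0, 0, 0.03], [0.003, -0.03, 0, 0, 0, 0, 0.03], [0.003, -0.03, 0, 0, 0, 0, 0.03]]]'

```text
time_s: 4.95
position: [0.5136, 0.0057, 0.268]
tcp_rot: [-180.0, 0.2, 0.0]
contact_force: [0.2, -0.2, -1.1]
grip_width: 0.0439
```

Call:
step_arm --targets '[[[0.002, -0.03, 0, 0, 0, 0, 0.03], [0.002, -0.03, 0, 0, 0, 0, 0.03], [0.002, -0.03, 0, 0, 0, 0, 0.03], [0.002, -0.03, 0, 0, 0, 0, 0.03], [0.002, -0.03, 0, 0, 0, 0, 0.03], [0.001, -0.03, 0, 0, 0, 0, 0.03], [0.001, -0.03, 0, 0, 0, 0, 0.03], [0, -0.02, 0, 0, 0, 0, 0.03], [0, -0.012, 0, 0, 0, 0, 0.03], [0, 0, 0, 0, 0, 0, 0.03]]]'

```text
time_s: 5.95
position: [0.5256, 0.2469, 0.2683]
tcp_rot: [180.0, 0.1, 0.1]
contact_force: [0.0, -1.2, -1.7]
grip_width: 0.0442
```

Run:
```python
from h import *
s=r.get_state();print(s["position"],s["tcp_rot"],s["time_s"],s["joint_pos"],s["contact_force"],s["grip_width"])
i,d=r.get_image("scene")
cv2.imwrite("pics/s2.png",cv2.resize(i[60:400,200:540],(600,600)))
h=cv2.cvtColor(i,cv2.COLOR_BGR2HSV);m=cv2.inRange(h,(5,170,140),(20,255,255));k=max(cv2.findContours(m,0,1)[0],key=cv2.contourArea)
print("flap px",cv2.boundingRect(k))
```

```text
[0.52555736 0.24692783 0.26829101] [1.79974426e+02 1.31547326e-01 1.37708948e-01] 5.95 [2.00930148e+01 3.53568504e+00 8.18366274e+01 2.09293943e-02
 9.47600643e+01 1.09956989e+02] [ 0.01754307 -1.20440645 -1.71401514] 0.04420316966872742
flap px (374, 244, 105, 63)
```

View pics/s2.png

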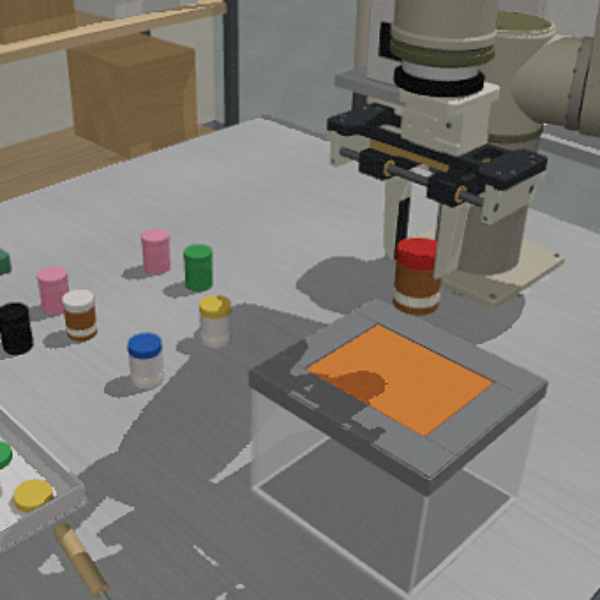

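The jar is held upright over the flap, with its lid 42 mm above the TCP. I push down to a TCP height of about 0.115, which puts the lid at about 0.157 and the gripper body at about 0.199.

Call:
step_arm --targets '[[[0, 0, 0.02, 0, 0, 0, 0.03], [0, 0, 0.025, 0, 0, 0, 0.03], [0, 0, 0.015, 0, 0, 0, 0.03], [0, 0, 0.015, 0, 0, 0, 0.03], [0, 0, 0.015, 0, 0, 0, 0.03], [0, 0, 0.015, 0, 0, 0, 0.03], [0, 0, 0.015, 0, 0, 0, 0.03]]]'

```text
time_s: 6.7
position: [0.5272, 0.2456, 0.1491]
tcp_rot: [-180.0, -0.1, 0.0]
contact_force: [-0.8, 0.2, -0.9]
grip_width: 0.0445
```

Call:
step_arm --targets '[[[0, 0, 0.015, 0, 0, 0, 0.03], [0, 0, 0.01, 0, 0, 0, 0.03], [0, 0, 0.008, 0, 0, 0, 0.03], [0, 0, 0, 0, 0, 0, 0.03], [0, 0, 0, 0, 0, 0, 0.03]]]'

```text
time_s: 7.2
position: [0.5266, 0.2455, 0.1166]
tcp_rot: [180.0, 0.0, 0.0]
contact_force: [-0.5, -1.1, -1.8]
grip_width: 0.0442
```

Run:
```python
from h import *
s=r.get_state();print(s["position"],s["tcp_rot"],s["time_s"],s["contact_force"],s["grip_width"])
i,d=r.get_image("scene")
cv2.imwrite("pics/s3.png",cv2.resize(i[140:400,320:530],None,fx=2.3,fy=2.3))
```

```text
[0.52658147 0.2455336  0.11658872] [1.79991591e+02 3.25321354e-02 1.36029989e-02] 7.2 [-0.51319481 -1.05136602 -1.75526106] 0.04416512143894329
```

View pics/s3.png

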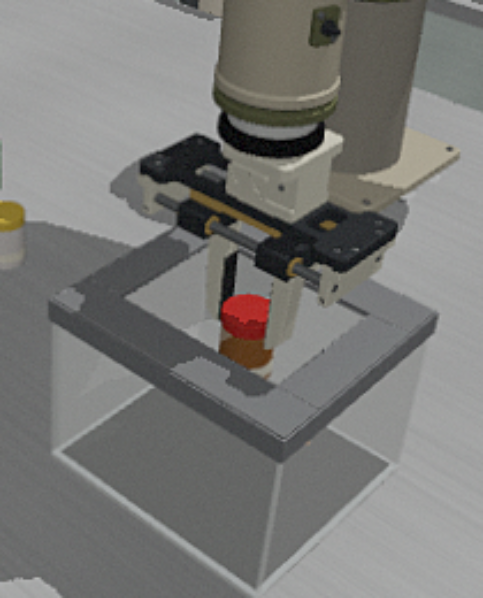

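The flap is open and the jar is between the fingers inside the mouth, at about (247,330) in the crop. I go 8 mm lower for margin and check the lid's height by depth before letting go.

Call:
step_arm --targets '[[[0, 0, 0.008, 0, 0, 0, 0.03], [0, 0, 0, 0, 0, 0, 0.03]]]'

```text
time_s: 7.45
position: [0.5266, 0.2455, 0.108]
tcp_rot: [180.0, 0.0, 0.0]
contact_force: [-0.8, 0.2, -1.4]
grip_width: 0.0445
```

Run:
```python
from h import *
s=r.get_state();i,d=r.get_image("scene")
h=cv2.cvtColor(i,cv2.COLOR_BGR2HSV);m=cv2.inRange(h,(0,190,80),(4,255,255));m[:250]=0;m[:,:400]=0;m[300:]=0;m[:,470:]=0
P=np.array([world("scene",(u,v),depth=d[v,u]) for v,u in zip(*np.nonzero(m))]);print(s["position"],len(P),np.percentile(P[:,2],[5,50,80,95]),P.mean(0))
```

```text
[0.52656775 0.24548841 0.10798449] 292 [0.14186352 0.149571   0.15056877 0.15140441] [0.53490179 0.24702662 0.15037719]
```

The lid top measures 0.150, below the 0.170 rim. I release, pause and retreat upward.

Call:
step_arm --targets '[[[0, 0, 0, 0, 0, 0, 0.08], [0, 0, 0, 0, 0, 0, 0.08], [0, 0, 0, 0, 0, 0, 0.08], [0, 0, 0, 0, 0, 0, 0.08], [0, 0, 0, 0, 0, 0, 0.08], [0, 0, 0, 0, 0, 0, 0.08], [0, 0, 0, 0, 0, 0, 0.08]]]'

```text
time_s: 8.2
position: [0.5268, 0.2455, 0.1087]
tcp_rot: [-180.0, -0.0, 0.0]
contact_force: [-0.6, -0.3, 0.5]
grip_width: 0.0801
```

Call:
step_arm --targets '[[[0, 0, -0.01, 0, 0, 0, 0.08], [0, 0, -0.02, 0, 0, 0, 0.08], [0, 0, -0.03, 0, 0, 0, 0.08], [0, 0, -0.03, 0, 0, 0, 0.08], [0, 0, -0.03, 0, 0, 0, 0.08], [0, 0, -0.03, 0, 0, 0, 0.08], [0, 0, -0.02, 0, 0, 0, 0.08], [0, 0, -0.01, 0, 0, 0, 0.08], [0, 0, 0, 0, 0, 0, 0.08], [0, 0, 0, 0, 0, 0, 0.08]]]'

```text
time_s: 9.2
position: [0.5265, 0.2455, 0.2877]
tcp_rot: [180.0, 0.1, 0.0]
contact_force: [0.1, -0.5, 0.1]
grip_width: 0.0802
```

Call:
step_arm --targets '[[[0, 0, 0, 0, 0, 0, 0.08], [0, 0, 0, 0, 0, 0, 0.08], [0, 0, 0, 0, 0, 0, 0.08], [0, 0, 0, 0, 0, 0, 0.08], [0, 0, 0, 0, 0, 0, 0.08], [0, 0, 0, 0, 0, 0, 0.08]]]'

```text
time_s: 9.8
position: [0.5268, 0.2455, 0.2886]
tcp_rot: [180.0, -0.0, 0.0]
contact_force: [-0.5, -0.1, 1.2]
grip_width: 0.0798
```

Run:
```python
from h import *
s=r.get_state();print(s["position"],s["time_s"],s["contact_force"],s["grip_width"])
i,d=r.get_image("scene");cv2.imwrite("pics/s4.png",i)
h=cv2.cvtColor(i,cv2.COLOR_BGR2HSV);m=cv2.inRange(h,(5,170,140),(20,255,255));k=max(cv2.findContours(m,0,1)[0],key=cv2.contourArea)
print("flap px",cv2.boundingRect(k))
m[:]=0;cv2.drawContours(m,[k],-1,255,-1);m=cv2.erode(m,np.ones((5,5)))
P=np.array([world("scene",(u,v),depth=d[v,u]) for v,u in zip(*np.nonzero(m))]);print("flap z",np.percentile(P[:,2],[2,50,98]))
```

```text
[0.52678881 0.24554594 0.28862072] 9.8 [-0.48328137 -0.08933173  1.17136129] 0.07984043424187742
flap px (374, 244, 105, 63)
flap z [0.16689026 0.1688472  0.17067538]
```

View pics/s4.png

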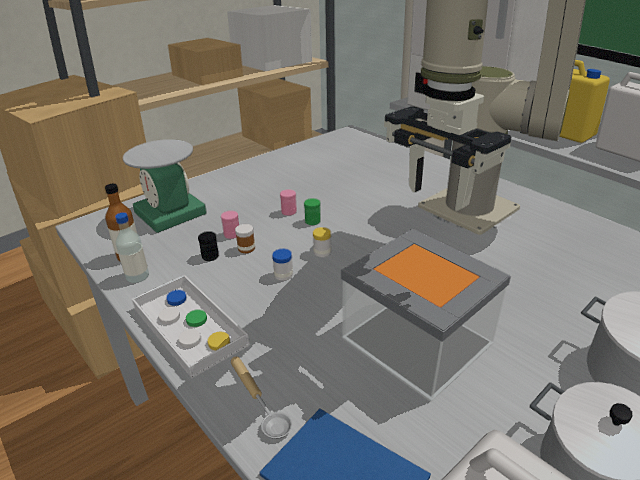

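The flap is flush at (427,273), the fingers are empty and the white-lid amber jar still stands at (245,238). The jar isn't visible in the bin, so I check whether the lid simply hides it.

Run:
```python
from h import *
c,K,D=cam("scene")
for x in(.45,.5,.55,.6):
  for z in(.005,.05):
    p=cv2.projectPoints(np.array([[x,.246,z]]),np.array(c["rvec"]),np.array(c["tvec"]),K,D)[0].ravel();print(x,z,p.round())
i,d=r.get_image("scene");t,_=r.get_image("top")
hv=cv2.cvtColor(i[285:395,335:515],cv2.COLOR_BGR2HSV);print("warm px",cv2.countNonZero(cv2.inRange(hv,(0,60,40),(25,255,255))))
cv2.imwrite("pics/s5.png",np.vstack([cv2.resize(i[225:395,335:515],(480,300)),cv2.resize(t[150:310,60:460],(480,220))]))
```

```text
0.45 0.005 [444. 319.]
0.45 0.05 [447. 302.]
0.5 0.005 [429. 330.]
0.5 0.05 [432. 314.]
0.55 0.005 [413. 343.]
0.55 0.05 [415. 326.]
0.6 0.005 [396. 356.]
0.6 0.05 [398. 338.]
warm px 801
```

View pics/s5.png

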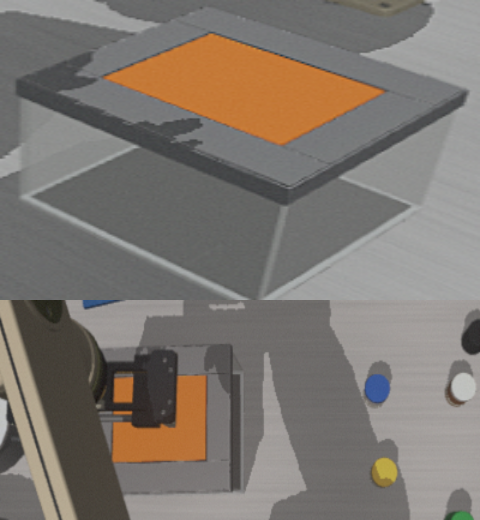

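The near edge of the lid hides the -x half of the floor, where a jar sliding off the flap would end up. There is plenty of time, so I back off to -y and tilt the wrist camera to look through the side wall.

Call:
step_arm --targets '[[[0, 0.015, 0, 0, 0, 0, 0.08], [0, 0.03, 0, 0, 0, 0, 0.08], [0, 0.035, 0, 0, 0, 0, 0.08], [0, 0.035, 0, 0, 0, 0, 0.08], [0, 0.035, 0, 0, 0, 0, 0.08], [0, 0.035, 0, 0, 0, 0, 0.08], [0, 0.035, 0, 0, 0, 0, 0.08], [0, 0.035, 0, 0, 0, 0, 0.08], [0, 0.03, 0, 0, 0, 0, 0.08], [0, 0.015, 0, 0, 0, 0, 0.08]]]'

```text
time_s: 10.95
position: [0.5263, -0.0575, 0.2887]
tcp_rot: [180.0, -0.0, -0.1]
contact_force: [1.3, 0.3, -0.1]
grip_width: 0.0799
```

Call:
step_arm --targets '[[[0, 0, 0, 5, 0, 0, 0.08], [0, 0, 0, 7, 0, 0, 0.08], [0, 0, 0, 7, 0, 0, 0.08], [0, 0, 0, 7, 0, 0, 0.08], [0, 0, 0, 7, 0, 0, 0.08], [0, 0, 0, 7, 0, 0, 0.08], [0, 0, 0, 5, 0, 0, 0.08], [0, 0, 0, 0, 0, 0, 0.08], [0, 0, 0, 0, 0, 0, 0.08]]]'

```text
time_s: 11.85
position: [0.5268, -0.0547, 0.2882]
tcp_rot: [-135.1, 0.1, -0.0]
contact_force: [0.2, 0.5, 0.5]
grip_width: 0.08
```

Run:
```python
from h import *
s=r.get_state();print(s["position"],s["tcp_rot"],s["time_s"],s["joint_pos"])
i,d=r.get_image("wrist");cv2.imwrite("pics/w2.png",i)
```

```text
[ 0.52677595 -0.05474898  0.28819573] [-1.35089580e+02  5.33342430e-02 -2.19339366e-02] 11.85 [-37.3823342   12.11657533  82.55487822  37.12440634 111.70580068
  58.51009109]
```

View pics/w2.png

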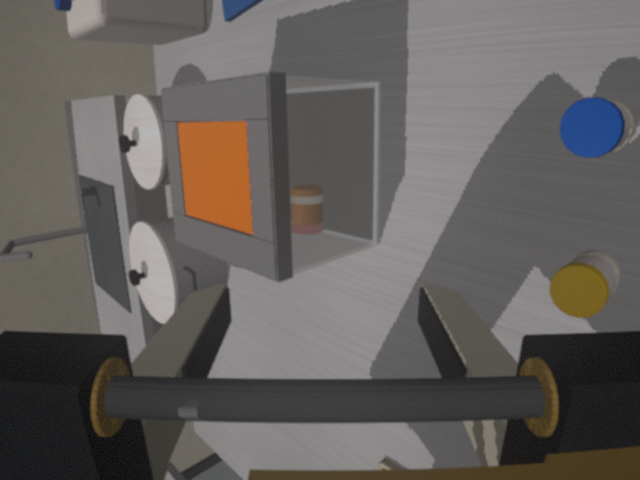

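The wrist view shows the jar lying inside the bin at (307,210), with its red lid toward -x and the flap closed at (215,175). I hand in the job.

```bash
python3 -c "
from workcell import r
print(r.job_done())"
```

```text
the job is handed in; nothing more can be done
None
```

The red-lid amber jar is lying inside the reject bin, and the orange flap has closed behind it. I handed the job in at about 12 s of the 42 s allowed.

- **Push:** I gripped the jar (44 mm opening) and pushed it down through the flap. I let go only once its lid top measured 0.150 m, which is 20 mm below the rim.
- **Jar and flap:** after release the flap read flush at a height of about 0.169 m. A wrist view through the bin's clear side showed the jar lying on its side inside.
- **Other jars:** in the last scene view the white-lid amber jar and the other jars stood where they were.
- **Gripper:** it was empty and clear of everything, and no force I read passed about 3 N.

One check was inconclusive: the scene camera could not see the jar in the bin because the lid hides that part of the floor, so I took the wrist view. The two fixed cameras disagreed by up to about 6 mm on the jar's position before the grasp. The wrist view agreed with the top camera to under 1 mm, and I used that position.

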